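# Slide the thin cover plate off the granite and lay it on the scanning rest

### The arm

A 6-joint arm with a two-finger parallel gripper is mounted at the origin on the work surface. World frame = base frame: x ahead of the robot, y to its left, z up, the work surface at z = 0. Lengths are in mm, angles in rad, forces in N, time in s.
With the tool pointing down it reaches from about 350 to 875 mm from the base axis. Payload 4.2 kg.
Tool frame: the origin (TCP) lies between the finger pads; the fingertips stand 11 mm ahead of it and the grasp point (between the pads) lies 8 mm behind it; z points along the fingers, y is the direction in which the jaws open and shut (so a half turn about z gives the same grasp; the last joint's range is limited). The gripper opens to 85 mm and grips with 20 to 120 N. Pads are 22 mm wide; open, the fingers measure 114 mm over their backs; the gripper's body (76 mm by 85 mm) begins 54 mm behind the grasp point. The pads swing forward as they close: fully open they stand 13 mm farther back than shut.
Start: joints at [1.528, 0.385, 0.008, 0, -1.194, -0.259], TCP at [185.742, 596.74, 242.312] pointing down, gripper open.
Joint ranges: [-3.14, 3.14], [-1.21, 2.06], [-1.07, 1.41], [-3.16, 2.05], [-2.99, -0.16], [-3.1, 3.1]. Speed limits (rad/s): [2.79, 2.79, 3.14, 3.14, 3.14, 3.14].

### API

Orientations are given as a unit quaternion [x, y, z, w].
In Python, from bench import * gives the robot as it stands.
- The arm moves only by the tool servo_tool, never from a script. Its argument "rows" is a list of rows, each a list of 7 numbers: the opening, from 0 (shut) to 1 (fully open), then the shift along the tool's x, y, z in cm, then the turn, a rotation vector about the tool's x, y, z in degrees. A call has 1 to 12 rows; each row shifts and turns the commanded pose from where the row before left it, along the tool's axes as they then stand; what a row does not reach is not made up. A row lasts 1/10 s, in which the tool goes at most 50 mm and 8.59 degrees, less where a joint would pass 70% of its speed; a pose out of reach is approached as far as the arm can. A call is refused whole if a number of a shift passes 5 or a number of a turn 8.59, either way. A call with a gripper value outside its range is refused whole. The fingers move at their own pace and stop on an object; the grip force is fixed at half the most. Time passes only in rows, so rows that do not move let the fingers close. It gives the time, the measured TCP pose, the force and the opening at its end, in the units of the state.
- read_state(): the state, without advancing time (a new reading comes with each control period).
- get_image(name): name is "side" or "top"; returns a dict with "image" (480x640x3 uint8, red, green, blue), "mtx" (3x3 intrinsics, pixels), "extrinsics" (4x4, takes a point from camera to world coordinates). Camera axes: x right, y up, looking along -z (the intrinsics and any distortion apply to the point x, -y, -z); pixel columns grow to the right and rows downward; lengths in mm; the calibration is good to about 2 mm. A picture is of the moment at which its call begins. There is no depth.
- job_done(): hands the job in, once; it reports no verdict.
The state is a dict: "clock": time; "joints": joint angles; "joint_vel": joint speeds; "joint_efforts": joint torques, N m; "position": TCP position; "ee_rot": TCP orientation; "contact_force": force on the tool from outside, world axes, zero at the start; "wrist_torque": the same for the moment, N m; "gripper_width": finger opening in mm.
Only numpy, scipy, OpenCV 4.12 (cv2) and the standard library are available. Lean on these libraries where they do the work, as an engineer would, in place of code of your own. Each camera call takes 0.05 s, during which the arm holds its last target. There are 200 camera calls.

### The job

The thin cover plate lies flat on the granite slab, too thin and too wide to pick up there: pressing only lightly on it, slide it until most of its tab sticks out over the slab's near edge (the one facing the robot), then lift it clear by the tab. Carry it to the round scanning pedestal and set it down, without dropping it, flat and square on the two bars, midway across them, its straight back edge within a finger's width of the raised stop and its tab pointing away from the stop; let go. Do not let the plate fall, and leave all the other things where they are.

Things in the scene. Friction and masses are not known exactly. Their poses are not given: they have to be found in the camera images.
- plate: Thin bare aluminium cover plate, 3 mm thick, 0.10 to 0.20 kg. Body 100 mm (x) by 120 mm (y); a tab 44 mm wide continues it from x = -50 to -100 mm. A window is cut through at x = 0 to 36, y = -30 to 30 mm. Origin: centre of the body (without tab), underside; z up; straight back edge at x = +50 mm. Centre of mass about 17 mm from the origin towards the tab. Starts flat on the slab, tab roughly towards its near edge.
- press (a point): Point on the plate's upper face, 20 mm from its origin towards the tab, in the middle of the solid part between window and tab (x = -50 to 0, y = -60 to 60 mm of the plate). Closed fingers pressed down here with about 5 to 12 N drag the plate along over the slab, (plate on granite: friction about 0.35); with more than 50 N the plate would be marked.
- tab_tip (a point): Middle of the tab's end, on the plate's underside, 100 mm from the plate's origin. It starts 20 to 80 mm short of the slab's near edge.
- stone: Fixed dark granite slab, 250 mm (x) by 400 mm (y), 50 mm high. Origin: centre of its underside, on the table; its top is at z = 50 mm. Its near edge, which faces the robot, is at its own x = -125 mm. It stands to the left or to the right in front of the robot, turned by up to 0.15 rad.
- pedestal: Fixed black round pedestal, 260 mm across, 40 mm high, on the other side from the slab. On it stand two aluminium bars along its x axis, at y = -45 and +45 mm, 14 mm wide, from x = -30 to +95 mm, tops at z = 75 mm. Origin: centre of its underside. Its -x side, the open end of the bars, faces the robot within 0.3 rad.
- stop (a point): Middle of the front face's top edge of the raised stop, a bar 14 mm thick and 104 mm long that runs across the far (+x) ends of the two bars; it stands 12 mm above their tops. At x = +81, z = 87 mm of the pedestal.
- seat (a point): Point on the pedestal midway between the bars, level with their tops (z = 75 mm), 56 mm in front of the stop, with the pedestal's axes: where the plate's origin lies when its back edge is 6 mm from the stop. The plate is to lie with its x axis along this x axis, its tab to -x.
- vblock: Bystander: dark steel block with a groove, 60 x 45 mm, 39 mm high, on the slab near one end. Origin: centre of its underside.
- gaugebox: Bystander: dark wooden box, 85 x 42 mm, 26 mm high, on the slab near the other end. Origin: centre of its underside.
- magnet: Bystander: steel disc 30 mm across, 24 mm high, on the pedestal beside the bars, below the level of the bar tops. Origin: centre of its underside.
- mouse: Bystander: grey computer mouse, 100 x 56 mm, 32 mm high, on a pad far to the left. Origin: centre of its underside.
- spray: Bystander: spray can, 56 mm across, 170 mm high, on the table behind slab and pedestal, near the middle. Origin: centre of its underside.
- driver: Bystander: screwdriver lying on the table between slab and pedestal, nearer to the robot, under 40 mm high. Origin: near its middle, at the table.

How it is judged (in metres and radians):
On the way, in this order (a step that is already met when the one before it is completed fails the run):
1. the plate, still flat on the slab, sticks out with at least 28 mm of its tab over the slab's near edge (z of plate in the frame of stone below 0.054 m and angle between plate's own z axis and vertical below 0.04 rad and x of tab_tip in the frame of stone below -0.153 m and x of plate in the frame of stone above -0.12 m), for 0.1 s.
2. the plate is held in the fingers, lifted clear of the slab by 20 mm or more (z of plate in the frame of stone above 0.07 m and contact force between the fingers and plate above 0.5 N and contact force between plate and stone below 0.1 N), for 0.2 s.
3. the plate comes to rest against the pedestal's bars while the fingers still hold it (not dropped) (contact force between plate and pedestal above 0.3 N and contact force between the fingers and plate above 0.5 N and horizontal distance between plate and seat below 0.03 m), for 0.05 s.
At the end, for the whole second after the job is handed in: The plate lies released and at rest, flat on both bars (height within 4 mm, tilt under 0.04 rad), tab pointing away from the stop, square to the bars within 0.17 rad, midway across them within 15 mm, its back edge not more than 21 mm from the stop (x of plate in the frame of seat between -0.015 and 0.01 m and y of plate in the frame of seat between -0.015 and 0.015 m and z of plate in the frame of seat between -0.004 and 0.004 m and x of tab_tip in the frame of seat below -0.08 m and angle between the x axis of plate and the x axis of seat, either way round below 0.17 rad and angle between plate's own z axis and vertical below 0.04 rad and linear speed of plate below 0.02 m/s and contact force between the fingers and plate below 0.05 N); the robot touches nothing.
It fails at once if the plate is pressed onto the slab with more than 50 N (contact force between plate and stone above 50 N).
It fails at once if the plate falls off, to below the slab's top (height (world z) of plate below 0.04 m).
It fails at once if another thing is moved by more than 25 mm (distance of any of vblock, gaugebox, magnet, mouse, spray, driver from where it was at the start of the episode above 0.025 m).
It also fails if it takes over 64 s, if anything falls off the work surface, if the arm or the gripper's body presses on something with over 40 N, if the wrist force passes 120 N, or if a joint passes its speed limit or range.

## Working session

There is one attempt and no reset: what is moved stays moved. The work goes in short steps, Python scripts to look and compute and a tool call to move; the robot and the scene stay as the last step left them, time stands still between calls to the robot, and variables do not carry over. Pictures are saved under pics/ and viewed, about 8 in all and at most 12, crops included, and the job is handed in when it is done.

Besides the shell and the picture viewer there is one more tool, called after "Request:" as name([rows], argument=value, ...), one row to a line, values as JSON. servo_tool: Moves the arm, as the interface text tells. Its arguments: {"type":"object","properties":{"rows":{"type":"array","items":{"type":"array","items":{"type":"number"}}}},"required":["rows"]}

```bash
ls; mkdir -p pics; cat > h.py <<'E'
from bench import *
import numpy as np, cv2
from scipy.spatial.transform import Rotation as R
def ray(im,u,v):
    p=cv2.undistortPoints(np.array([[[u,v]]],float),np.array(im["mtx"],float),np.array(im.get("dist",np.zeros(5)),float))[0,0]
    E=np.array(im["extrinsics"]); return E[:3,3],E[:3,:3]@np.array([p[0],-p[1],-1])
def onz(im,u,v,z):
    o,d=ray(im,u,v); return o+d*(z-o[2])/d[2]
def proj(im,P):
    E=np.array(im["extrinsics"]); q=E[:3,:3].T@(np.array(P,float)-E[:3,3]); m=np.array(im["mtx"]); w=m@np.array([q[0],-q[1],-q[2]]); return w[:2]/w[2]
def save(im,name): cv2.imwrite("pics/"+name,cv2.cvtColor(im["image"],cv2.COLOR_RGB2BGR))
E
python3 - <<'E'
from h import *
np.set_printoptions(suppress=True,precision=3)
for n in("top","side"):
    im=get_image(n); save(im,n+"0.png"); np.savez("/tmp/"+n+"0",**im); print(n,im.keys(),im["mtx"],im["extrinsics"])
print(read_state())
E
```

```text
pics
top dict_keys(['image', 'mtx', 'extrinsics']) [[570.76    0.    325.623]
 [  0.    570.76  238.795]
 [  0.      0.      1.   ]] [[  -0.009    0.981   -0.196  272.983]
 [  -1.      -0.011   -0.013  110.304]
 [  -0.015    0.196    0.981 1736.323]
 [   0.       0.       0.       1.   ]]
side dict_keys(['image', 'mtx', 'extrinsics']) [[569.12    0.    322.281]
 [  0.    569.12  242.919]
 [  0.      0.      1.   ]] [[   0.785    0.358   -0.506 -229.118]
 [  -0.62     0.428   -0.658 -960.473]
 [  -0.019    0.83     0.558  984.045]
 [   0.       0.       0.       1.   ]]
{'clock': 0.1, 'joints': array([ 1.528,  0.385,  0.007, -0.   , -1.194, -0.259]), 'joint_vel': array([-0.001, -0.001,  0.003, -0.001,  0.001, -0.002]), 'joint_efforts': array([  0.   , -39.332,  18.893,   4.198,  -0.003,   0.   ]), 'position': array([185.631, 596.279, 241.34 ]), 'ee_rot': array([ 0.989, -0.15 , -0.   ,  0.001]), 'contact_force': array([-0.685, -0.251, -0.257]), 'wrist_torque': array([-0.028, -0.022, -0.012]), 'gripper_width': 85.60431859511662}
```

View pics/top0.png

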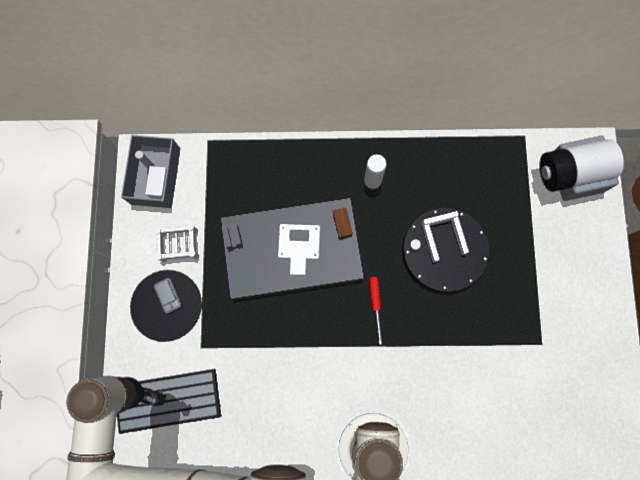

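View pics/side0.png

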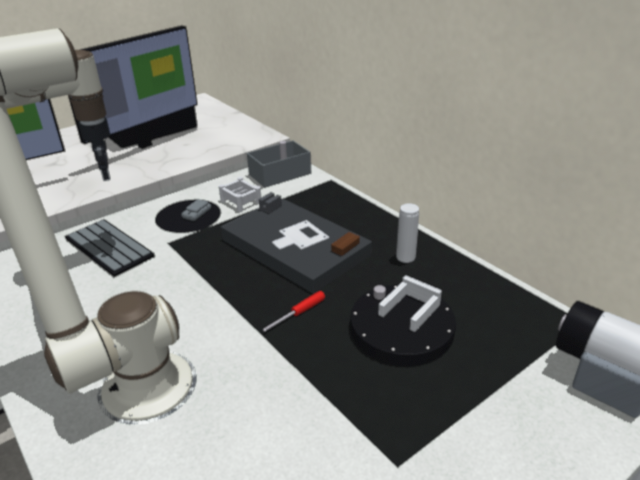

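The top view shows the plate at about (298,248) px with its tab down to (298,274). The slab corners are near (222,215), (353,199), (363,280) and (231,298). The pedestal is at (446,250), with its stop at the top of the U at (441,217). The side view agrees.

```bash
cat > meas.py <<'E'
from h import *
def W(im,pts,z): return np.array([onz(im,u,v,z)[:2] for u,v in np.asarray(pts,float).reshape(-1,2)])
def comp(mask,seed,rad=30):
    n,l,s,c=cv2.connectedComponentsWithStats(mask.astype(np.uint8))
    ok=[i for i in range(1,n) if np.hypot(*(c[i]-seed))<rad]
    return l==max(ok,key=lambda i:s[i,4])
def warp(im,z,x0,y0,x1,y1,mmpx=0.5):  # rectified world map: col = (y1-y), row=(x1-x)
    c=[(x1,y1),(x1,y0),(x0,y0),(x0,y1)]
    src=np.float32([proj(im,(a,b,z)) for a,b in c]); w=int((y1-y0)/mmpx);h=int((x1-x0)/mmpx)
    return cv2.warpPerspective(im["image"],cv2.getPerspectiveTransform(src,np.float32([(0,0),(w,0),(w,h),(0,h)])),(w,h),flags=cv2.INTER_CUBIC)
E
python3 - <<'E'
from meas import *
np.set_printoptions(suppress=True,precision=3)
im=dict(np.load("/tmp/top0.npz")); I=im["image"]; g=cv2.cvtColor(I,cv2.COLOR_RGB2GRAY)
print("slab rough",W(im,[(222,215),(353,199),(363,280),(231,298)],50))
print("plate",W(im,[(299,243),(298,273)],53),"ped",W(im,[(446,250)],40),"stop",W(im,[(441,217)],87))
c=W(im,[(299,248)],53)[0]
a=warp(im,53,c[0]-110,c[1]-110,c[0]+110,c[1]+110)
m=cv2.cvtColor(a,cv2.COLOR_RGB2GRAY)>150
m=comp(m,(220,220),80); cs,_=cv2.findContours(m.astype(np.uint8),cv2.RETR_CCOMP,cv2.CHAIN_APPROX_NONE)
cs=sorted(cs,key=cv2.contourArea)[::-1][:2]
tw=lambda p:(c[0]+110-p[1]*.5,c[1]+110-p[0]*.5)
for k in cs:
    r=cv2.minAreaRect(k); print("rect",tw(r[0]),np.array(r[1])*.5,r[2],"area",cv2.contourArea(k)*.25)
cv2.imwrite("pics/pl.png",cv2.resize(a,(440,440))[:,:,::-1])
# pedestal
p=W(im,[(446,250)],75)[0]; b=warp(im,75,p[0]-140,p[1]-140,p[0]+140,p[1]+140)
cv2.imwrite("pics/two.png",np.hstack([cv2.resize(a,(400,400)),cv2.resize(b,(400,400))])[:,:,::-1]); print("c",c,"p",p)
# slab map at z=50
s=W(im,[(292,248)],50)[0]; d=warp(im,50,s[0]-170,s[1]-250,s[0]+170,s[1]+250,1.0)
gd=cv2.cvtColor(d,cv2.COLOR_RGB2GRAY); print("s",s)
for col in (60,100,200,240,300,400,440): print(col, gd[260:325:2,col])
E
```

```text
slab rough [[687.689 447.142]
 [733.044  47.37 ]
 [484.126  22.204]
 [434.69  413.616]]
plate [[597.54  212.138]
 [506.707 215.071]] ped [[ 573.51  -229.857]] stop [[ 664.547 -210.622]]
rect (np.float64(579.4164046453639), np.float64(214.4063145022065)) [124.276 155.036] 2.6367580890655518 area 15094.125
rect (np.float64(622.4038619207545), np.float64(212.964786181894)) [59.09  34.023] 2.1610796451568604 area 1888.5
c [582.264 212.13 ] p [ 567.309 -222.838]
s [583.054 233.371]
60 [111  97  88  76  63  58  54  52  45  44  45  48  44  38  34  35  36  34
  31  29  29  31  32  33  34  33  31  34  37  37  38  39  38]
100 [113 112 113 113 110 111 112 113 115 113 111 111 111 113 112 113 114 111
 111 113 112 113 115 114 116 114 105  83  55  35  23  19  15]
200 [114 117 118 115 113 115 117 114 113 118 116 116 119 116 115 119 117 120
 121  99  68  42  28  23  25  19  25  38  37  37  38  38  37]
240 [121 118 116 118 118 118 118 118 118 119 118 117 118 120 122 125 106  72
  41  25  22  21  19  22  31  38  40  36  39  40  39  37  37]
300 [118 120 121 119 118 120 120 119 118 120 126 129 101  62  35  22  20  22
  20  24  32  36  37  35  35  35  36  35  36  37  37  38  39]
400 [122 125 126 129 134 112  68  35  20  19  18  17  21  30  38  42  41  40
  37  35  36  38  37  35  35  38  36  34  35  39  38  35  37]
440 [125 140 117  73  38  24  25  10  12  26  32  37  39  35  35  37  39  38
  37  37  40  40  34  32  33  35  36  37  37  39  38  34  37]
```

View pics/two.png

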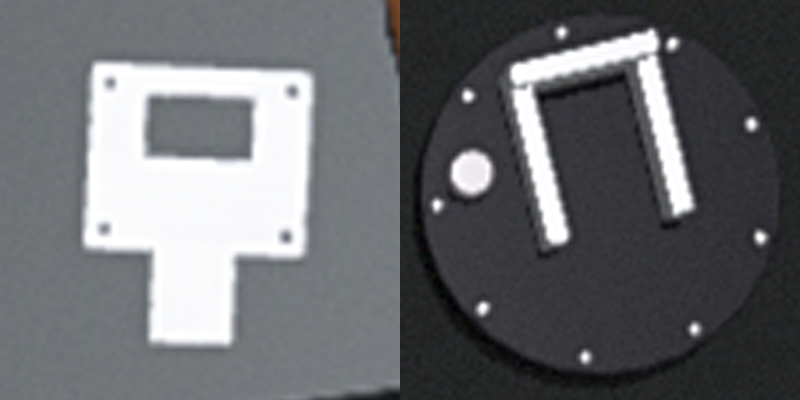

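Left half of the map: plate with its tab down, yaw about -2.4°. Right half: bars with free ends at about (556,242) and (682,213), stop at the top, magnet at (471,172). From the first measurements, the plate origin is about (604.4, 213.5). The slab edge lies at x≈462.5 at the tab, with slab yaw about 0.144, so the tab tip is about 42 mm short of the edge. That fits the stated 20 to 80 mm.

```bash
cat >> h.py <<'E'
def need(x,y,z,yaw):
    s=read_state(); Rm=R.from_quat(s["ee_rot"]); T=R.from_euler("z",yaw)*R.from_euler("x",np.pi)
    d=Rm.inv().apply(np.array([x,y,z])-s["position"])/10; r=(Rm.inv()*T).as_rotvec(degrees=True)
    print("pos",s["position"].round(1),"F",np.round(s["contact_force"],1),"w",round(s["gripper_width"],1),"t",round(s["clock"],2)); print("need cm",d.round(2),"deg",r.round(2))
E
python3 - <<'E'
from meas import *
im=dict(np.load("/tmp/top0.npz"))
p=np.array([567.309,-222.838])
b=warp(im,75,p[0]-140,p[1]-140,p[0]+140,p[1]+140)
m=(cv2.cvtColor(b,cv2.COLOR_RGB2GRAY)>140).astype(np.uint8)
tw=lambda q:np.array((p[0]+140-q[1]*.5,p[1]+140-q[0]*.5))
# long axis of bars: cut off stop area by rotated test using rough frame
yaw=.241; o=np.array([600.1,-223.7]); ys,xs=np.nonzero(m)
w=np.stack([p[0]+140-ys*.5,p[1]+140-xs*.5],1)-o
l=w@np.array([[np.cos(yaw),-np.sin(yaw)],[np.sin(yaw),np.cos(yaw)]])
for sgn in(1,-1):
    k=(l[:,0]<40)&(l[:,0]>-70)&(abs(l[:,1]-45*sgn)<14); q=l[k]
    f=np.polyfit(q[:,0],q[:,1],1); print("bar",sgn,"yc",f,"xmin",np.percentile(q[:,0],1),"n",k.sum()*.25)
# stop at z=87
b=warp(im,87,p[0]-140,p[1]-140,p[0]+140,p[1]+140); m=cv2.cvtColor(b,cv2.COLOR_RGB2GRAY)>140
ys,xs=np.nonzero(m); l=(np.stack([p[0]+140-ys*.5,p[1]+140-xs*.5],1)-o)@np.array([[np.cos(yaw),-np.sin(yaw)],[np.sin(yaw),np.cos(yaw)]])
k=(abs(l[:,1])<32)&(l[:,0]>35)&(l[:,0]<90); print("stop x range",np.percentile(l[k,0],[2,50,98]), "y ends",np.percentile(l[(l[:,0]>58)&(l[:,0]<68)][:,1],[1,99]))
need(584.4,214.3,110,-.042)
E
```

```text
bar 1 yc [2.31285445e-03 4.37046960e+01] xmin -53.12064146719404 n 1513.0
bar -1 yc [-1.97644525e-03 -4.61983870e+01] xmin -53.029422727206345 n 1493.5
stop x range [56.90668887 65.26466932 86.36258781] y ends [-64.94984035  84.70204406]
pos [185.6 596.3 241.3] F [-0.7 -0.3 -0.3] w 85.6 t 0.1
need cm [49.43 24.59 13.19] deg [ 1.100e-01  1.000e-02 -1.489e+01]
```

Request:
servo_tool([
  [0, 2, 1, 0, 0, 0, 0],
  [0, 4.1, 2.05, 0, 0, 0, 0],
  [0, 4.3, 2.15, 0, 0, 0, 0],
  [0, 4.3, 2.15, 0, 0, 0, 0],
  [0, 4.3, 2.15, 0, 0, 0, 0],
  [0, 4.3, 2.15, 0, 0, 0, 0],
  [0, 4.3, 2.15, 0, 0, 0, 0],
  [0, 4.3, 2.15, 0, 0, 0, 0],
  [0, 4.3, 2.15, 0, 0, 0, 0],
  [0, 4.3, 2.15, 0, 0, 0, 0],
  [0, 4.3, 2.1, 0, 0, 0, 0],
  [0, 3, 1.5, 0, 0, 0, 0],
])

```text
clock: 1.3
position: [572.7, 223.6, 242.0]
ee_rot: [0.988, -0.152, -0.0, 0.0]
contact_force: [-0.0, 0.4, -0.8]
gripper_width: 0.0
```

Request:
servo_tool([
  [0, 1, 0.4, 0, 0, 0, -5],
  [0, 0.5, 0.2, 2, 0, 0, -5],
  [0, 0, 0, 3, 0, 0, -4.9],
  [0, 0, 0, 4, 0, 0, 0],
  [0, 0, 0, 3, 0, 0, 0],
  [0, 0, 0, 0, 0, 0, 0],
  [0, 0, 0, 0, 0, 0, 0],
])

```text
clock: 2.0
position: [584.4, 216.5, 122.7]
ee_rot: [1.0, -0.021, 0.0, 0.0]
contact_force: [0.3, 0.2, 1.4]
gripper_width: 0.3
```

```bash
python3 -c "
from h import *
need(584.4,214.3,75,-.042)"
```

```text
pos [584.4 216.5 122.7] F [0.3 0.2 1.4] w 0.3 t 2.0
need cm [0.01 0.22 4.77] deg [ 0.05 -0.    0.02]
```

Request:
servo_tool([
  [0, 0, 0.2, 2, 0, 0, 0],
  [0, 0, 0, 2, 0, 0, 0],
  [0, 0, 0, 0.8, 0, 0, 0],
  [0, 0, 0, 0.3, 0, 0, 0],
  [0, 0, 0, 0, 0, 0, 0],
  [0, 0, 0, 0.1, 0, 0, 0],
  [0, 0, 0, 0.1, 0, 0, 0],
  [0, 0, 0, 0, 0, 0, 0],
])

```text
clock: 2.8
position: [584.2, 215.3, 69.8]
ee_rot: [1.0, -0.021, 0.0, -0.0]
contact_force: [-0.9, -0.4, -0.2]
gripper_width: -0.1
```

Request:
servo_tool([
  [0, 0, 0, 0.2, 0, 0, 0],
  [0, 0, 0, 0.1, 0, 0, 0],
  [0, 0, 0, 0.1, 0, 0, 0],
  [0, 0, 0, 0, 0, 0, 0],
])

```text
clock: 3.2
position: [583.9, 215.0, 65.1]
ee_rot: [1.0, -0.021, -0.0, 0.0]
contact_force: [0.4, -0.1, -0.6]
gripper_width: 0.2
```

Request:
servo_tool([
  [0, 0, 0, 0.05, 0, 0, 0],
  [0, 0, 0, 0.05, 0, 0, 0],
  [0, 0, 0, 0, 0, 0, 0],
])

```text
clock: 3.5
position: [584.0, 215.1, 64.3]
ee_rot: [1.0, -0.021, -0.0, 0.0]
contact_force: [-0.5, -1.1, 0.4]
gripper_width: 0.2
```

Request:
servo_tool([
  [0, 0, 0, 0.05, 0, 0, 0],
  [0, 0, 0, 0, 0, 0, 0],
])

```text
clock: 3.7
position: [584.0, 215.1, 64.1]
ee_rot: [1.0, -0.021, 0.0, 0.0]
contact_force: [-0.6, 0.1, 2.2]
gripper_width: -0.2
```

Request:
servo_tool([
  [0, 0, 0, 0.05, 0, 0, 0],
  [0, 0, 0, 0, 0, 0, 0],
])

```text
clock: 3.9
position: [584.0, 215.2, 64.1]
ee_rot: [1.0, -0.021, 0.0, 0.0]
contact_force: [-1.5, -0.3, 5.2]
gripper_width: 0.0
```

Request:
servo_tool([
  [0, 0, 0, 0.06, 0, 0, 0],
  [0, 0, 0, 0, 0, 0, 0],
  [0, -0.2, 0.04, 0, 0, 0, 0],
  [0, -0.4, 0.07, 0, 0, 0, 0],
  [0, -0.4, 0.07, 0, 0, 0, 0],
  [0, -0.4, 0.07, 0, 0, 0, 0],
  [0, -0.2, 0.04, 0, 0, 0, 0],
])

```text
clock: 4.6
position: [569.4, 213.9, 64.1]
ee_rot: [1.0, -0.02, 0.002, -0.001]
contact_force: [1.9, 1.2, 4.9]
gripper_width: 0.1
```

```bash
cat > look.py <<'E'
from meas import *
import sys
im=get_image("top"); save(im,sys.argv[1]+".png"); s=read_state(); print(s["position"].round(1),np.round(s["contact_force"],1),round(s["clock"],2))
x,y=float(sys.argv[2]),float(sys.argv[3])
a=warp(im,53,x-110,y-110,x+110,y+110); cv2.imwrite("pics/"+sys.argv[1]+"w.png",a[:,:,::-1])
m=cv2.cvtColor(a,cv2.COLOR_RGB2GRAY)>150
n,l,st,c=cv2.connectedComponentsWithStats(m.astype(np.uint8))
for i in np.argsort(-st[1:,4])[:4]+1:
    ys,xs=np.nonzero(l==i); k=np.stack([x+110-ys*.5,y+110-xs*.5],1).astype(np.float32); r=cv2.minAreaRect(k); print("area",st[i,4]*.25,"rect",np.round(r[0],1),np.round(r[1],1),round(r[2],1),"xmin",k[:,0].min().round(1), "y there",np.round(k[k[:,0]<k[:,0].min()+2][:,1].mean(),1))
E
python3 look.py l1 565 212
```

```text
[569.1 213.8  64.1] [0.7 1.3 5.9] 4.65
area 4975.5 rect [588.5 305.4] [92.3 84.6] 34.5 xmin 529.0 y there 312.3
area 1956.5 rect [590.8 167. ] [ 37.  103.5] 90.0 xmin 539.0 y there 155.0
area 292.25 rect [469. 312.] [27. 20.] 0.0 xmin 455.5 y there 312.2
area 20.0 rect [530.2 195.2] [ 1.5 15.5] 90.0 xmin 522.5 y there 195.3
```

View pics/l1w.png

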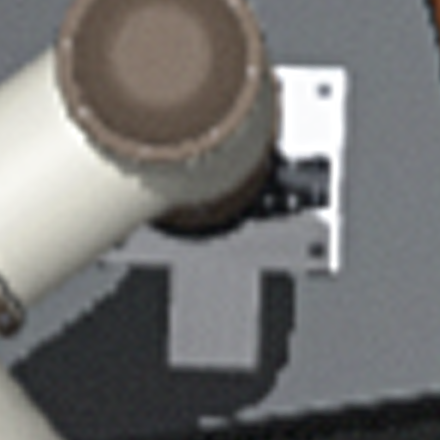

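The plate follows the fingers: the tab end is now at row 368 of the crop, x≈491, about 14 mm on. Next I continue the slide.

Request:
servo_tool([
  [0, 0, 0, 0.04, 0, 0, 0],
  [0, -0.3, 0.06, 0, 0, 0, 0],
  [0, -0.5, 0.09, 0, 0, 0, 0],
  [0, -0.5, 0.09, 0, 0, 0, 0],
  [0, -0.5, 0.09, 0, 0, 0, 0],
  [0, -0.5, 0.09, 0, 0, 0, 0],
  [0, -0.3, 0.06, 0, 0, 0, 0],
  [0, 0, 0, 0, 0, 0, 0],
])

```text
clock: 5.45
position: [543.3, 210.4, 64.1]
ee_rot: [1.0, -0.02, 0.002, -0.001]
contact_force: [1.4, 1.0, 7.9]
gripper_width: -0.2
```

Request:
servo_tool([
  [0, -0.3, 0.06, 0, 0, 0, 0],
  [0, -0.5, 0.09, 0, 0, 0, 0],
  [0, -0.5, 0.09, 0, 0, 0, 0],
  [0, -0.5, 0.09, 0, 0, 0, 0],
  [0, -0.5, 0.09, 0, 0, 0, 0],
  [0, -0.5, 0.09, 0, 0, 0, 0],
  [0, -0.3, 0.06, 0, 0, 0, 0],
  [0, 0, 0, 0, 0, 0, 0],
])

```text
clock: 6.25
position: [512.2, 206.2, 64.1]
ee_rot: [1.0, -0.02, 0.003, -0.002]
contact_force: [0.9, 1.2, 8.6]
gripper_width: -0.2
```

```bash
python3 look.py l2 505 202
```

```text
[512.2 206.2  64.1] [0.6 0.4 7.9] 6.3
area 5219.0 rect [514.6 292.8] [90.4 87.7] 38.9 xmin 454.0 y there 297.2
area 1985.75 rect [534.3 162.3] [ 40.1 103.6] 88.4 xmin 482.0 y there 146.4
area 130.75 rect [404.5 305.2] [18.  13.5] 0.0 xmin 395.5 y there 305.7
area 17.0 rect [578.5 278.5] [3. 6.] 90.0 xmin 575.5 y there 278.4
```

View pics/l2w.png

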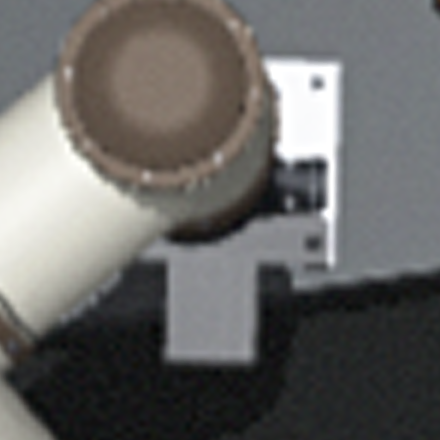

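The tab end is at about (210,362), i.e. x≈434, so it sticks out about 30 mm. I want about 45 mm for the fingers.

Request:
servo_tool([
  [0, -0.3, 0.06, 0, 0, 0, 0],
  [0, -0.5, 0.09, 0, 0, 0, 0],
  [0, -0.5, 0.09, 0, 0, 0, 0],
  [0, -0.3, 0.06, 0, 0, 0, 0],
  [0, 0, 0, 0, 0, 0, 0],
  [0, 0, 0, 0, 0, 0, 0],
])

```text
clock: 6.9
position: [496.1, 203.9, 64.1]
ee_rot: [1.0, -0.02, 0.002, -0.002]
contact_force: [0.3, 1.6, 8.3]
gripper_width: 0.0
```

Request:
servo_tool([
  [0, 0, 0, -0.2, 0, 0, 0],
  [0, 0, 0, -0.5, 0, 0, 0],
  [0, 0, 0, -3, 0, 0, 0],
  [0, 0, 0, -4, 0, 0, 0],
  [0, -3, 0, -3, 0, 0, 0],
  [0.7, -4, 0, 0, 0, 0, 0],
  [0.7, -4, 0, 0, 0, 0, 0],
  [0.7, -3, 0, 0, 0, 0, 0],
  [0.7, 0, 0, 0, 0, 0, 0],
  [0.7, 0, 0, 0, 0, 0, 0],
])

```text
clock: 7.9
position: [353.8, 208.1, 169.4]
ee_rot: [1.0, -0.02, -0.0, 0.0]
contact_force: [0.4, 1.1, 0.2]
gripper_width: 59.4
```

```bash
python3 look.py l3 485 204
```

```text
[354.5 208.4 169.4] [0.5 0.2 0.1] 7.95
area 12876.0 rect [494.1 202.7] [124.  154.5] 88.7 xmin 416.5 y there 190.7
area 13.25 rect [415.1 287.6] [3.2 4.2] 45.0 xmin 413.0 y there 287.9
area 11.0 rect [434.8 253.5] [3.  3.5] 90.0 xmin 433.0 y there 253.5
area 9.75 rect [391.2 195.6] [2.9 3.4] 63.4 xmin 389.5 y there 195.5
```

View pics/l3w.png

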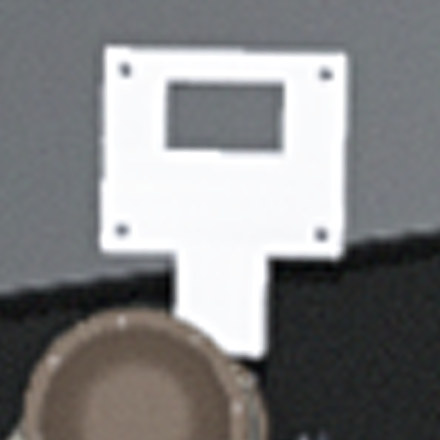

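The tab is fully visible. Origin (519, 202), yaw about -0.027 and tip x≈419 give about 45 mm of overhang. Next I grip the tab by its two side edges, pads centred about 20 mm from the tip.

```bash
python3 -c "
from h import *
need(439.5,204.2,110,-.027);need(439.5,204.2,41,-.027)"
```

```text
pos [354.5 208.4 169.4] F [0.5 0.2 0.1] w 59.9 t 7.95
need cm [8.51 0.07 5.94] deg [ 0.   -0.   -0.82]
pos [354.5 208.4 169.4] F [0.5 0.2 0.1] w 59.9 t 7.95
need cm [ 8.51  0.06 12.84] deg [ 0.   -0.   -0.82]
```

Request:
servo_tool([
  [0.9, 2.5, 0, 0, 0, 0, -0.8],
  [0.9, 3.5, 0.1, 0, 0, 0, 0],
  [0.9, 2.5, 0.1, 0, 0, 0, 0],
  [0.9, 0, 0, 2.5, 0, 0, 0],
  [0.9, 0, 0, 3, 0, 0, 0],
  [0.9, 0, 0, 0.4, 0, 0, 0],
  [0.9, 0, 0, 0, 0, 0, 0],
])

```text
clock: 8.65
position: [439.7, 203.0, 109.5]
ee_rot: [1.0, -0.014, -0.001, 0.001]
contact_force: [0.2, 0.6, 1.2]
gripper_width: 76.4
```

```bash
python3 -c "
from h import *
need(439.5,204.2,41,-.027)"
```

```text
pos [439.7 203.  109.5] F [0.2 0.6 1.2] w 76.4 t 8.65
need cm [-0.01 -0.13  6.84] deg [ 0.14  0.11 -0.08]
```

Request:
servo_tool([
  [0.9, 0, -0.1, 2, 0, 0, 0],
  [0.9, 0, 0, 2, 0, 0, 0],
  [0.9, 0, 0, 1.5, 0, 0, 0],
  [0.9, 0, 0, 1, 0, 0, 0],
  [0.9, 0, 0, 0.3, 0, 0, 0],
  [0.9, 0, 0, 0, 0, 0, 0],
])

```text
clock: 9.25
position: [439.9, 205.0, 42.8]
ee_rot: [1.0, -0.014, 0.0, -0.0]
contact_force: [0.4, 0.2, 0.5]
gripper_width: 77.0
```

```bash
python3 - <<'E'
from h import *
need(439.5,204.2,41,-.027)
im=get_image("side"); save(im,"s1.png"); u,v=proj(im,(450,204,60)).astype(int)
c=im["image"][v-80:v+80,u-100:u+100]; cv2.imwrite("pics/s1c.png",cv2.resize(c,(800,640),interpolation=2)[:600,:,::-1])
E
```

```text
pos [439.9 205.   42.8] F [0.4 0.2 0.5] w 77.0 t 9.25
need cm [-0.04  0.08  0.18] deg [-0.03 -0.04 -0.03]
```

View pics/s1c.png

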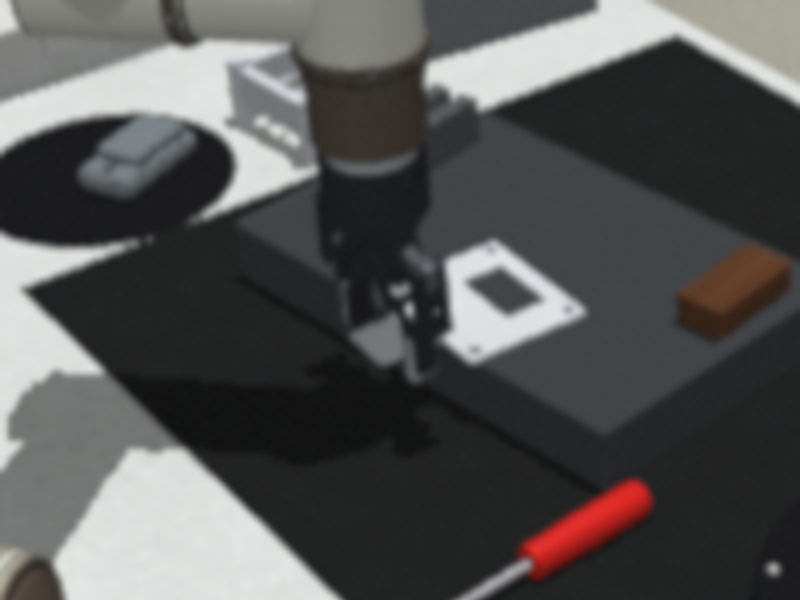

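The tab at about (378,335) lies between the two open fingers, and both fingertips are below plate level. Closing now.

Request:
servo_tool([
  [0.7, 0, 0, 0.1, 0, 0, 0],
  [0.6, 0, 0, 0, 0, 0, 0],
  [0.5, 0, 0, 0, 0, 0, 0],
  [0.4, 0, 0, 0, 0, 0, 0],
  [0, 0, 0, 0, 0, 0, 0],
  [0, 0, 0, 0, 0, 0, 0],
  [0, 0, 0, 0, 0, 0, 0],
])

```text
clock: 10.0
position: [439.6, 204.7, 41.8]
ee_rot: [1.0, -0.014, 0.0, -0.0]
contact_force: [-2.0, -0.8, 5.2]
gripper_width: 41.9
```

Request:
servo_tool([
  [0, 0, 0, -0.2, 0, 0, 0],
  [0, 0, 0, -0.4, 0, 0, 0],
  [0, 0, 0, -0.6, 0, 0, 0],
  [0, 0, 0, -0.8, 0, 0, 0],
  [0, 0, 0, -0.8, 0, 0, 0],
  [0, 0, 0, -0.8, 0, 0, 0],
  [0, 0, 0, -0.6, 0, 0, 0],
  [0, 0, 0, -0.3, 0, 0, 0],
  [0, 0, 0, 0, 0, 0, 0],
])

```text
clock: 10.9
position: [439.6, 204.8, 86.9]
ee_rot: [1.0, -0.014, 0.0, -0.0]
contact_force: [0.4, -0.1, -0.7]
gripper_width: 42.1
```

```bash
python3 - <<'E'
from h import *
need(439.5,204.2,41,-.027); print(read_state()["wrist_torque"].round(2))
im=get_image("side"); save(im,"s2.png"); u,v=proj(im,(480,204,90)).astype(int)
c=im["image"][v-60:v+60,u-80:u+80]; cv2.imwrite("pics/s2c.png",cv2.resize(c,(800,600),interpolation=2)[:,:,::-1])
E
```

```text
pos [439.6 204.8  86.9] F [ 0.4 -0.1 -0.7] w 42.1 t 10.9
need cm [-0.01  0.06  4.59] deg [-0.05 -0.05 -0.05]
[-0.01  0.05  0.  ]
```

View pics/s2c.png

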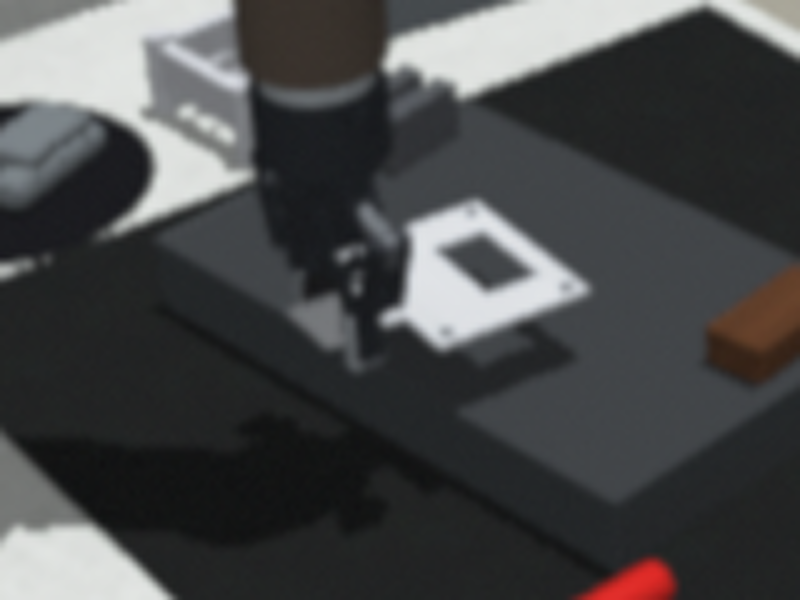

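The plate hangs from the tab at about (345,315), well clear of the slab and nearly level. Lifting higher and carrying it across.

Request:
servo_tool([
  [0, 0, 0, -0.4, 0, 0, 0],
  [0, 0, 0, -0.9, 0, 0, 0],
  [0, 0, 0.2, -1.2, 0, 0, 0],
  [0, 0, 0.6, -1.2, 0, 0, 0],
  [0, 0.2, 1, -0.9, 0, 0, 0],
  [0, 0.4, 1.5, -0.4, 0, 0, 0],
  [0, 0.5, 2, 0, 0, 0, 0],
  [0, 0.5, 2.2, 0, 0, 0, 0],
  [0, 0.5, 2.5, 0, 0, 0, 0],
  [0, 0.5, 2.5, 0, 0, 0, 0],
  [0, 0.5, 2.5, 0, 0, 0, 0],
  [0, 0.5, 2.5, 0, 0, 0, 0],
])

```text
clock: 12.15
position: [470.3, 26.9, 136.8]
ee_rot: [1.0, -0.014, 0.0, -0.0]
contact_force: [0.9, 0.3, -1.1]
gripper_width: 42.0
```

Request:
servo_tool([
  [0, 0.5, 2.5, 0, 0, 0, 0],
  [0, 0.5, 2.5, 0, 0, 0, 0],
  [0, 0.5, 2.5, 0, 0, 0, 0],
  [0, 0.5, 2.5, 0, 0, 0, 0],
  [0, 0.5, 2.5, 0, 0, 0, 0],
  [0, 0.5, 2.5, 0, 0, 0, 0],
  [0, 0.5, 2.5, 0, 0, 0, 0],
  [0, 0.5, 2.5, 0, 0, 0, 0],
  [0, 0.3, 2, 0, 0, 0, 0],
  [0, 0.2, 1.5, 0, 0, 0, 0],
  [0, 0, 0.8, 0, 0, 0, 0],
  [0, 0, 0, 0, 0, 0, 0],
])

```text
clock: 13.35
position: [508.3, -216.3, 136.3]
ee_rot: [1.0, -0.015, -0.0, -0.0]
contact_force: [-0.2, 0.2, -1.7]
gripper_width: 42.1
```

Request:
servo_tool([
  [0, 0, 0, 0, 0, 0, -1.5],
  [0, 0, 0, 0, 0, 0, -2.5],
  [0, 0, 0, 0, 0, 0, -2.5],
  [0, 0, 0, 0, 0, 0, -2.5],
  [0, 0, 0, 0, 0, 0, -2.5],
  [0, 0, 0, 0, 0, 0, -2.4],
  [0, 0, 0, 0, 0, 0, -1.4],
  [0, 0, 0, 0, 0, 0, 0],
  [0, 0, 0, 0, 0, 0, 0],
])

```text
clock: 14.25
position: [508.8, -215.1, 136.4]
ee_rot: [0.993, 0.12, -0.0, -0.0]
contact_force: [-0.1, -0.4, -1.4]
gripper_width: 42.2
```

```bash
python3 - <<'E'
from meas import *
need(520.6,-244.5,130,.241)
t=get_image("top"); s=get_image("side"); np.savez("/tmp/t3",**t); np.savez("/tmp/s3",**s)
u,v=proj(s,(580,-240,130)).astype(int)
c=s["image"][max(v-60,0):v+60,u-66:u+67]; print("side origin",u-66,v-60)
u,v=proj(t,(580,-240,130)).astype(int); print("top origin",u-50,v-60)
d=t["image"][v-60:v+60,u-50:u+50]
f=lambda a,w:cv2.resize(a,(w,480),interpolation=2)
cv2.imwrite("pics/b3.png",np.hstack([f(c,400),f(d,400)])[:,:,::-1])
E
```

```text
pos [ 508.8 -215.1  136.4] F [-0.1 -0.4 -1.4] w 42.2 t 14.25
need cm [0.45 3.14 0.64] deg [-0.    0.   -0.08]
side origin 342 229
top origin 405 182
```

View pics/b3.png

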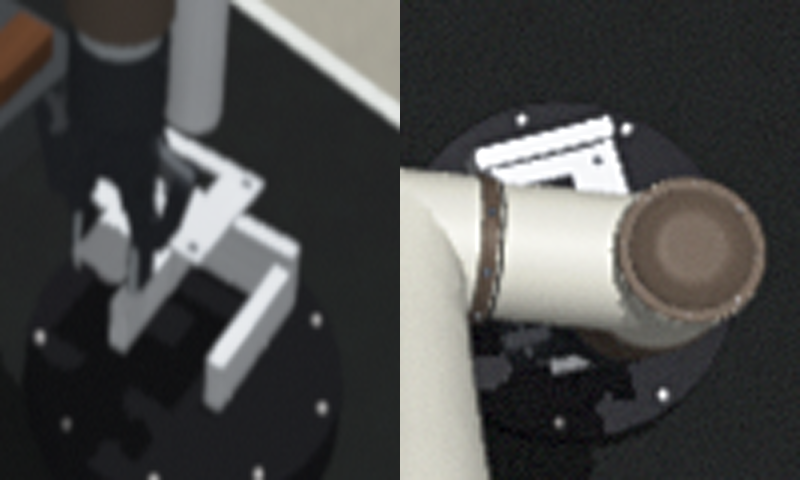

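Held plate: in the side view the front right hole is at (247,184) and the rear one at (193,247). In the top view the right back hole is at (598,160). I triangulate these to check pitch.

```bash
python3 - <<'E'
from meas import *
t=dict(np.load("/tmp/t3.npz")); s=dict(np.load("/tmp/s3.npz"))
def tri(a,b):
    o1,d1=ray(s,*a);o2,d2=ray(t,*b);d1=d1/np.linalg.norm(d1);d2=d2/np.linalg.norm(d2)
    k=np.linalg.lstsq(np.stack([d1,-d2],1),o2-o1,rcond=None)[0]; p,q=o1+k[0]*d1,o2+k[1]*d2; return ((p+q)/2).round(1),np.linalg.norm(p-q).round(1)
sc=lambda x,y:(342+(x)/3.0075,229+y/4)
tc=lambda x,y:(405+(x-400)/4,182+y/4)
print("hole",tri(sc(247,184),tc(598,160))); print("corner",tri(sc(265,182),tc(613,143)))
c,sn=np.cos(.241),np.sin(.241)
o=np.array([508.8,-215.1])+79.4*np.array([c,sn]); print("origin exp",o)
L=lambda x,y:(o[0]+c*x-sn*y,o[1]+sn*x+c*y)
for n,x,y in(("hole",42,-50),("rearhole",-42,-50),("corner",50,-60)):
  for z in(130,140,148): print(n,z,(proj(s,(*L(x,y),z))-[342,229])*[3.0075,4],(proj(t,(*L(x,y),z))-[405,182])*4+[400,0])
E
```

```text
hole (array([ 636.2, -237.4,  144. ]), np.float64(0.6))
corner (array([ 647.2, -247.6,  146.4]), np.float64(1.2))
origin exp [ 585.90532306 -196.14929668]
hole 130 [244.88935373 198.72585761] [590.23793394 160.72087223]
hole 140 [245.87683658 185.68311468] [593.08301296 157.58240203]
hole 148 [246.67255653 175.17318962] [595.38380148 155.04435083]
rearhole 130 [191.29339342 268.80935555] [624.44649577 272.03854873]
rearhole 140 [192.09701364 255.52679912] [627.52769177 269.54384323]
rearhole 148 [192.74476725 244.82046851] [630.01969628 267.52617951]
corner 130 [260.62050882 198.23953683] [600.36253721 146.84723765]
corner 140 [261.67121504 185.19488449] [603.26506179 143.6291705 ]
corner 148 [262.51788075 174.68342108] [605.61227665 141.02678253]
```

Measured sag is about 2° nose-down, and the plate sits about 2–3 mm off my prediction. I compensate both while moving over the seat and descending.

Request:
servo_tool([
  [0, 0.1, 0.4, 0, 0, 0, 0],
  [0, 0.2, 0.8, 0, 0, 0.5, 0],
  [0, 0.2, 1, 0, 0, 0.5, 0],
  [0, 0.1, 0.6, 0, 0, 0.5, 0],
  [0, 0, 0.1, 0, 0, 0.5, 0],
  [0, 0, 0, 0.5, 0, 0, 0],
  [0, 0, 0, 1, 0, 0, 0],
  [0, 0, 0, 1, 0, 0, 0],
  [0, 0, 0, 1, 0, 0, 0],
  [0, 0, 0, 0.5, 0, 0, 0],
  [0, 0, 0, 0, 0, 0, 0],
  [0, 0, 0, 0, 0, 0, 0],
])

```text
clock: 15.55
position: [523.0, -241.9, 96.3]
ee_rot: [0.993, 0.119, 0.017, -0.002]
contact_force: [0.2, -0.1, -1.1]
gripper_width: 41.7
```

```bash
python3 - <<'E'
from meas import *
need(522,-242,75,.241)
t=get_image("top"); s=get_image("side"); np.savez("/tmp/t4",**t); np.savez("/tmp/s4",**s)
u,v=proj(s,(580,-240,90)).astype(int); u0,v0=u-66,v-60
c=s["image"][v0:v0+120,u0:u0+133]; print("side origin",u0,v0)
u,v=proj(t,(600,-240,90)).astype(int); print("top origin",u-50,v-60)
d=t["image"][v-60:v+60,u-50:u+50]
f=lambda a,w:cv2.resize(a,(w,480),interpolation=2)
cv2.imwrite("pics/b4.png",np.hstack([f(c,400),f(d,400)])[:,:,::-1])
E
```

```text
pos [ 523.  -241.9   96.3] F [ 0.2 -0.1 -1.1] w 41.7 t 15.55
need cm [-0.17 -0.02  2.13] deg [ 0.01 -1.99 -0.08]
side origin 340 242
top origin 402 178
```

View pics/b4.png

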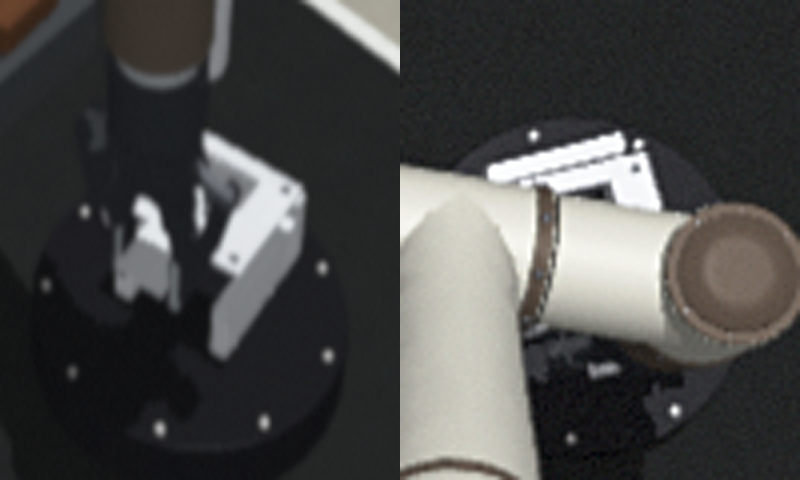

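Side view: right back hole at (287,190). Top view: the same hole at (636,168) and the plate's right back corner at (648,152), just in front of the stop.

```bash
python3 - <<'E'
from meas import *
t=dict(np.load("/tmp/t4.npz")); s=dict(np.load("/tmp/s4.npz"))
def tri(a,b):
    o1,d1=ray(s,*a);o2,d2=ray(t,*b);d1=d1/np.linalg.norm(d1);d2=d2/np.linalg.norm(d2)
    k=np.linalg.lstsq(np.stack([d1,-d2],1),o2-o1,rcond=None)[0]; p,q=o1+k[0]*d1,o2+k[1]*d2; return ((p+q)/2).round(1),np.linalg.norm(p-q).round(1)
sc=lambda x,y:(340+(x)/3.0075,242+y/4); tc=lambda x,y:(402+(x-400)/4,178+y/4)
seat=np.array([600.6,-224.8]); c,sn=np.cos(.241),np.sin(.241)
P=tri(sc(287,190),tc(636,168)); print(P)
d=P[0][:2]-seat; print("hole in seat frame",c*d[0]+sn*d[1],-sn*d[0]+c*d[1])
for z in(104,107): 
  o,dd=ray(s,*sc(234,258)); p=o+dd*(z-o[2])/dd[2]; d=p[:2]-seat; print("rear hole z",z,c*d[0]+sn*d[1],-sn*d[0]+c*d[1])
# hole positions in the plate from the first top picture
im=dict(np.load("/tmp/top0.npz")); o=np.array([604.4,213.5]); a=warp(im,53,474,104,694,324); g=cv2.cvtColor(a,cv2.COLOR_RGB2GRAY)
m=cv2.morphologyEx(g,cv2.MORPH_BLACKHAT,np.ones((25,25)))>50
n,l,st,ce=cv2.connectedComponentsWithStats(m.astype(np.uint8)); yw=-.042
for i in range(1,n):
  if 40<st[i,4]<600:
    w=np.array([694-ce[i][1]*.5,324-ce[i][0]*.5])-o; x,y=np.cos(yw)*w[0]+np.sin(yw)*w[1],-np.sin(yw)*w[0]+np.cos(yw)*w[1]
    if abs(x)<50 and abs(y)<60: print("plate hole",round(x,1),round(y,1),st[i,4])
E
```

```text
(array([ 650.4, -264.7,  108.4]), np.float64(1.6))
hole in seat frame 38.83768294148147 -50.632838985553164
rear hole z 104 -36.95651852392836 -46.44095284195033
rear hole z 107 -40.175790397057455 -48.04293618897855
plate hole 40.3 49.9 128
plate hole 39.9 -50.3 162
plate hole -40.0 49.8 146
plate hole -40.1 -50.1 179
```

The plate is within 1–2 mm of the seat in x and y. I shift it back 2–3 mm for stop clearance and lower it gently.

Request:
servo_tool([
  [0, -0.1, 0, 0.4, 0, 0, 0],
  [0, -0.1, 0, 0.7, 0, 0, 0],
  [0, -0.1, 0, 0.7, 0, 0, 0],
  [0, 0, 0, 0.4, 0, 0, 0],
  [0, 0, 0, 0.1, 0, 0, 0],
  [0, 0, 0, 0, 0, 0, 0],
])

```text
clock: 16.25
position: [520.7, -242.5, 72.9]
ee_rot: [0.993, 0.119, 0.017, -0.002]
contact_force: [-0.7, -0.0, -2.3]
gripper_width: 42.0
```

Request:
servo_tool([
  [0, 0, 0, 0.1, 0, 0, 0],
  [0, 0, 0, 0.1, 0, 0, 0],
  [0, 0, 0, 0, 0, 0, 0],
])

```text
clock: 16.55
position: [520.8, -242.4, 71.3]
ee_rot: [0.993, 0.119, 0.017, -0.002]
contact_force: [0.0, 0.2, -1.9]
gripper_width: 41.9
```

Request:
servo_tool([
  [0, 0, 0, 0.1, 0, 0, 0],
  [0, 0, 0, 0.1, 0, 0, 0],
  [0, 0, 0, 0, 0, 0, 0],
])

```text
clock: 16.85
position: [520.7, -242.3, 69.1]
ee_rot: [0.993, 0.119, 0.017, -0.002]
contact_force: [-0.8, -0.6, -2.3]
gripper_width: 41.8
```

Request:
servo_tool([
  [0, 0, 0, 0.1, 0, 0, 0],
  [0, 0, 0, 0.1, 0, 0, 0],
  [0, 0, 0, 0, 0, 0, 0],
])

```text
clock: 17.15
position: [520.8, -242.3, 67.1]
ee_rot: [0.993, 0.119, 0.017, -0.002]
contact_force: [-0.1, -0.3, -1.5]
gripper_width: 42.0
```

Request:
servo_tool([
  [0, 0, 0, 0.1, 0, 0, 0],
  [0, 0, 0, 0, 0, 0, 0],
])

```text
clock: 17.35
position: [521.0, -242.4, 66.5]
ee_rot: [0.993, 0.119, 0.017, -0.002]
contact_force: [-1.1, -0.1, 1.3]
gripper_width: 41.8
```

Request:
servo_tool([
  [0, 0, 0, 0.1, 0, 0, 0],
  [0, 0, 0, 0, 0, 0, 0],
])

```text
clock: 17.55
position: [521.0, -242.5, 65.8]
ee_rot: [0.993, 0.119, 0.017, -0.002]
contact_force: [-1.9, 0.8, 4.4]
gripper_width: 41.9
```

Contact is felt at TCP z≈66.5, as predicted, and the force rises to about 6 N above hanging. Releasing.

Request:
servo_tool([
  [0, 0, 0, 0, 0, 0, 0],
  [0.55, 0, 0, 0, 0, 0, 0],
  [0.6, 0, 0, 0, 0, 0, 0],
  [0.7, 0, 0, 0, 0, 0, 0],
  [0.75, 0, 0, 0, 0, 0, 0],
  [0.75, 0, 0, 0, 0, 0, 0],
  [0.75, 0, 0, 0, 0, 0, 0],
])

```text
clock: 18.25
position: [521.0, -242.4, 65.2]
ee_rot: [0.993, 0.119, 0.017, -0.002]
contact_force: [0.2, -0.1, -0.4]
gripper_width: 63.9
```

Request:
servo_tool([
  [0.75, 0, 0, -0.5, 0, 0, 0],
  [0.75, 0, 0, -1.5, 0, 0, 0],
  [0.75, 0, 0, -3, 0, 0, 0],
  [0.75, 0, 0, -4, 0, 0, 0],
  [0.75, 0, 0, -4, 0, 0, 0],
  [0.75, -4, 0, -2, 0, 0, 0],
  [0.75, -4.5, 0, 0, 0, 0, 0],
  [0.75, -4.5, 0, 0, 0, 0, 0],
  [0.75, -3, 0, 0, 0, 0, 0],
  [0.75, 0, 0, 0, 0, 0, 0],
  [0.75, 0, 0, 0, 0, 0, 0],
])

```text
clock: 19.35
position: [360.4, -281.8, 210.4]
ee_rot: [0.993, 0.119, 0.018, -0.002]
contact_force: [1.0, -0.3, -0.3]
gripper_width: 64.2
```

```bash
python3 - <<'E'
from meas import *
need(522,-242,75,.241)
t=get_image("top"); s=get_image("side"); np.savez("/tmp/t5",**t); np.savez("/tmp/s5",**s)
u,v=proj(s,(580,-240,90)).astype(int); u0,v0=u-66,v-60
c=s["image"][v0:v0+120,u0:u0+133]
a=warp(t,78,455,-370,715,-110,.5)
f=lambda a,w:cv2.resize(a,(w,400),interpolation=2)
cv2.imwrite("pics/b5.png",np.hstack([f(c,400),f(a,400)])[:,:,::-1])
g=cv2.cvtColor(a,cv2.COLOR_RGB2GRAY); m=cv2.morphologyEx(g,cv2.MORPH_BLACKHAT,np.ones((25,25)))>50
seat=np.array([600.6,-224.8]); cc,sn=np.cos(.241),np.sin(.241)
n,l,st,ce=cv2.connectedComponentsWithStats(m.astype(np.uint8))
for i in range(1,n):
  if 40<st[i,4]<8000:
    d=np.array([715-ce[i][1]*.5,-110-ce[i][0]*.5])-seat; print("seat frame",(cc*d[0]+sn*d[1]).round(1),(-sn*d[0]+cc*d[1]).round(1),st[i,4])
E
```

```text
pos [ 360.4 -281.8  210.4] F [ 1.  -0.3 -0.3] w 64.2 t 19.35
need cm [16.13 -0.07 14.14] deg [ 0.07 -2.09 -0.14]
seat frame 78.6 8.6 464
seat frame 55.1 -10.6 4463
seat frame 37.7 -48.7 180
seat frame 29.4 -22.9 193
seat frame 39.5 51.2 158
seat frame 27.4 1.3 138
seat frame 8.3 -23.3 432
seat frame 28.3 26.0 289
seat frame -14.5 67.4 1440
seat frame 0.7 28.0 119
seat frame -1.2 108.9 112
seat frame -42.1 -47.1 188
seat frame -57.4 -21.7 178
seat frame -40.4 52.7 180
seat frame -72.0 31.4 992
seat frame -107.2 -3.1 685
```

View pics/b5.png

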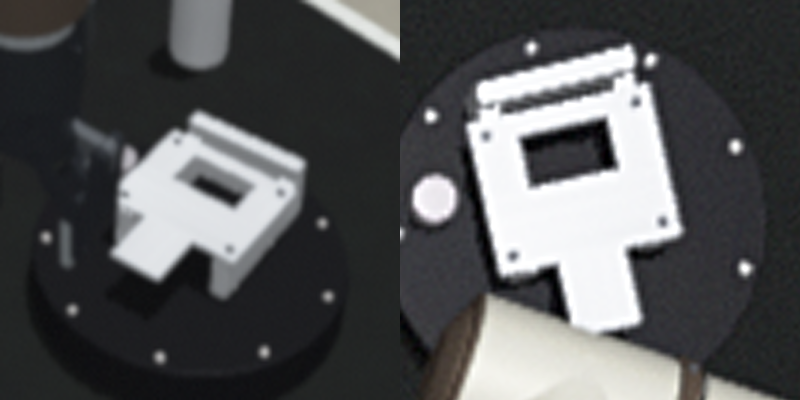

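The plate lies flat on both bars, tab away from the stop. Its four holes give an offset from the seat of x≈-1.3 mm, y≈+2.0 mm and yaw≈-0.02 rad. The magnet has not moved and the gripper is clear.

```bash
python3 -c "
from bench import *
print(job_done())"
```

```text
the job is handed in; nothing more can be done
None
```

The plate is on the pedestal, released and flat on both bars with its tab pointing away from the stop. I handed the job in after about 19.4 s; no verdict is reported.

- **Slide:** I pressed with about 5–9 N and slid the plate until about 45 mm of the tab stuck out over the near edge.
- **Lift and carry:** I gripped the tab by its side edges, lifted the plate clear and carried it across. It sagged about 2° nose-down, so I tilted the tool to level it.
- **Set down:** I lowered the plate until the bars pushed back with about 6 N while the fingers still held it, then let go and backed away.

**Last check (top view, the plate's four holes):** the plate is about 1 mm further from the stop than the seat and 2 mm off the middle. It is square to within about 0.02 rad, and its back edge is about 7 mm from the stop. Before lowering, the two-view heights disagreed by 1–2 mm; the height at which contact was felt fitted them.

**Not fully checked:** flatness after release was judged only by eye from the last pictures. I did not measure the other things at the end; the magnet looked unmoved, and no unexpected forces showed.

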